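# Put the clay loop tools away in their rests

### The arm

A 7-joint arm with a two-finger parallel gripper is mounted at the origin on the work surface. World frame = base frame: x ahead of the robot, y to its left, z up, the work surface at z = 0. Lengths are in m, angles in degrees, forces in N, time in s.
With the tool pointing down it reaches from about 0.425 to 0.875 m from the base axis. Payload 4.7 kg.
Tool frame: the origin (TCP) lies at the very end of the fingers, on their centre line; the grasp point (between the pads) lies 19 mm behind it; z points along the fingers, y is the line along which they close (so a half turn about z gives the same grasp; the last joint's range is limited). The gripper opens to 85 mm and grips with 20 to 120 N. Pads are 22 mm wide; open, the fingers measure 114 mm over their backs; the gripper's body (76 mm by 85 mm) begins 54 mm behind the grasp point. The pads swing forward as they close: fully open they stand 13 mm farther back than shut.
Start: joints at [-66.858, 18.392, -4.016, 83.108, 1.295, 78.541, -3.26], TCP at [0.247, 0.601, 0.231] pointing down, gripper open.
Joint ranges: [-163.93, 163.93], [-17.29, 119.83], [-79.2, 71.16], [3.27, 140.29], [-89.18, 269.18], [5.43, 117.66], [-154.24, 154.24]. Speed limits (degrees/s): [147.25, 147.25, 180, 180, 180, 180, 180].

### API

Orientations are given as a 3x3 rotation matrix whose columns are the frame's x, y, z axes.
In Python, from plant import manip, viewer, order gives the robot as it stands.
- The arm moves only by the shell command python3 -m creep 'ROWS' [FORCE]. ROWS is JSON, a list of rows, each an object of numbers: "dx", "dy", "dz": the shift along the tool's x, y, z in m; "ax", "ay", "az": the turn, a rotation vector about the tool's x, y, z in rad; "jaw": the finger opening in m, from 0 to 0.0854. A call has 1 to 5 rows; each row shifts and turns the commanded pose from where the row before left it, along the tool's axes as they then stand; what a row does not reach is not made up. A row lasts 1/10 s, in which the tool goes at most 50 mm and 8.59 degrees, less where a joint would pass 70% of its speed; a pose out of reach is approached as far as the arm can. A call is refused whole if a number of a shift passes 0.05 or a number of a turn 0.15, either way. A call with a gripper value outside its range is refused whole. The fingers move at their own pace and stop on an object; FORCE is the grip in N (left out, the last holds). Time passes only in rows, so rows that do not move let the fingers close. It gives the time, the measured TCP pose, the force, the opening and the grip force at its end, in the units of the state.
- manip.state(): the state, without advancing time (a new reading comes with each control period).
- viewer.read_camera(name): name is "scene" or "top" or "wrist"; returns (picture, depth): 400x640x3 uint8, red, green, blue; 400x640 float32, m along the optical axis (not along the pixel's ray), 0 where there is no reading.
- viewer.calibration(name): a dict with "vertical_fov" (degrees; the focal length in pixels is half the picture's height over the tangent of half this angle, whatever the lens; pixels are square), "cx", "cy" (the principal point, pixels), "rvec" (rotation vector, rad) and "tvec" (3), from world to camera coordinates, as OpenCV has them; the wrist camera has in their place "tool_from_camera" (4x4, takes a point from camera to tool coordinates, whose origin is the TCP and whose axes are the flange's). Camera axes: x right, y down, z forward; pixel columns grow to the right and rows downward; lengths in m; the calibration is good to about 2 mm. A picture is of the moment at which its call begins: read the wrist's pose just before it. calibration takes no time and is no camera call.
- order.hand_in(): hands the job in; it is judged then, once.
The state is a dict: "clock": time; "joint_pos": joint angles; "joint_vel": joint speeds; "effort": joint torques, N m; "position": TCP position; "ee_rot": TCP orientation; "wrist_force": force on the tool from outside, world axes, zero at the start; "moment": the same for the moment, N m; "opening": finger opening in m; "finger_force": force on a finger pad.
Only numpy, scipy, OpenCV 4.12 (cv2) and the standard library are available. Lean on these libraries where they do the work, as an engineer would, in place of code of your own. Each camera call takes 0.05 s, during which the arm holds its last target. There are 200 camera calls.

### The job

Put away the three clay tools that have a wire loop at both ends: lay each one lengthwise in the wooden rest made for its length (the short tool in the shortest rest, the middle one in the middle-sized rest, the long one in the longest), flat on the floor of the rest and inside its end walls and lips. Either end may point either way and the order is free. Leave the spatula, the jar and the cork block where they are.

Things in the scene. Friction and masses are not known exactly. Their poses are not given: they have to be found in the camera images.
- short_tool: Loose double-ended clay loop tool, 120 mm long, about 30 g, lying flat: wooden handle 56 mm long, 18 wide, 18 high; at BOTH ends a 32 mm head (brass ferrule and flat closed loop of 4 mm dark steel wire, 28 wide, 9 above the underside). Ends alike. Origin: centre of its underside at mid-length, its balance point; x along its length, z up.
- middle_tool: Loose double-ended clay loop tool, 160 mm long, about 42 g, lying flat: wooden handle 96 mm long, 18 wide, 18 high; at BOTH ends a 32 mm head (brass ferrule and flat closed loop of 4 mm dark steel wire, 28 wide, 9 above the underside). Ends alike. Origin: centre of its underside at mid-length, its balance point; x along its length, z up.
- long_tool: Loose double-ended clay loop tool, 200 mm long, about 54 g, lying flat: wooden handle 136 mm long, 18 wide, 18 high; at BOTH ends a 32 mm head (brass ferrule and flat closed loop of 4 mm dark steel wire, 28 wide, 9 above the underside). Ends alike. Origin: centre of its underside at mid-length, its balance point; x along its length, z up.
- short_rest: Fixed wooden tool rest, the shortest: tray 162 mm long (x), 58 wide (y), for the short loop tool. Floor 6 mm above the table; inside 150 x 46 mm. End walls and 28 mm long side lips at the four corners, 6 thick, rise to 20 mm above the table; between the lips the long sides are open to the floor for the fingers. Origin: centre of its underside; x along its length, z up.
- middle_rest: Fixed wooden tool rest, the middle-sized: tray 202 mm long (x), 58 wide (y), for the middle loop tool. Floor 6 mm above the table; inside 190 x 46 mm. End walls and 28 mm long side lips at the four corners, 6 thick, rise to 20 mm above the table; between the lips the long sides are open to the floor for the fingers. Origin: centre of its underside; x along its length, z up.
- long_rest: Fixed wooden tool rest, the longest: tray 242 mm long (x), 58 wide (y), for the long loop tool. Floor 6 mm above the table; inside 230 x 46 mm. End walls and 28 mm long side lips at the four corners, 6 thick, rise to 20 mm above the table; between the lips the long sides are open to the floor for the fingers. Origin: centre of its underside; x along its length, z up.
- spatula: Bystander: a spatula, 180 mm long, with the same kind of wooden handle (100 x 18 x 18 mm) but a straight flat steel blade 70 x 22 mm at one end and no loops. It stays where it is. Origin: on its underside, 90 mm from either end; x along its length towards the blade. Loose.
- jar: Bystander: closed glass jar with a green lid, 68 mm in diameter, 100 mm tall, standing. Origin: centre of its underside; z up. Loose.
- cork_block: Bystander: cork sanding block, 60 x 90 x 35 mm (x, y, z). Origin: centre of its underside; z up. Loose.
There are look-alikes about, which are no part of the job. What is shaped like the middle_tool but blue or purple is not meant.

How it is judged:
By the outcome, as a careful person would: the job done as asked, in the order asked, and still so for the second after the job is handed in, with the robot touching nothing.
It also fails if it takes over 93 s, if anything falls off the work surface, if the arm or the gripper's body presses on something with over 40 N, if the wrist force passes 120 N, or if a joint passes its speed limit or range.

## Working session

There is one attempt and no reset: what is moved stays moved. The work goes in short steps, Python scripts to look and compute and a shell command to move; the robot and the scene stay as the last step left them, time stands still between calls to the robot, and variables do not carry over. Pictures are saved under pics/ and viewed, at most 14 in all, crops included, and the job is handed in when it is done.

```bash
mkdir -p pics; python3 - <<'E'
from plant import manip, viewer
import cv2, numpy as np
s=manip.state(); print(s)
for n in ("top","scene"):
    p,d=viewer.read_camera(n); np.savez(f"pics/{n}.npz",p=p,d=d)
    cv2.imwrite(f"pics/{n}1.png",p[...,::-1]); print(n,viewer.calibration(n))
print(viewer.calibration("wrist"))
E
```

```text
{'clock': 0.0, 'joint_pos': array([-66.8573955 ,  18.43949208,  -4.015856  ,  83.17665434,
         1.29401951,  78.54126404,  -3.25793369]), 'joint_vel': array([ 0.03287019,  0.1300377 , -0.05079992,  0.07865007,  0.1715566 ,
       -0.018418  ,  0.08255039]), 'effort': array([ 3.47995283e-04, -4.93594587e+01, -3.82440062e-01, -3.14331257e+01,
        1.28924716e-02,  1.12699420e-02,  6.66535371e-06]), 'position': array([0.2468381 , 0.6007071 , 0.23020329]), 'ee_rot': array([[-9.25006709e-01,  3.79950185e-01, -6.66492523e-04],
       [ 3.79950761e-01,  9.25004876e-01, -1.84356894e-03],
       [-8.39555257e-05, -1.95854798e-03, -9.99998079e-01]]), 'wrist_force': array([-0.26611218, -0.80555808,  0.22325387]), 'moment': array([ 0.01820111, -0.00647914,  0.05595048]), 'finger_force': 0.0, 'opening': 0.0852969993505657}
top {'vertical_fov': 50.77516914285444, 'cx': 315.0223453494701, 'cy': 196.55594701525396, 'rvec': array([ 2.22379612, -2.17788865,  0.04573313]), 'tvec': array([0.0962814 , 0.50312664, 1.09604888])}
scene {'vertical_fov': 56.712650226876136, 'cx': 319.4552072958278, 'cy': 197.81241708660107, 'rvec': array([ 2.12617887,  0.63033287, -0.34864782]), 'tvec': array([-0.48163636, -0.087909  ,  1.39693089])}
{'vertical_fov': 60.19898640306726, 'cx': 310.7147848731686, 'cy': 202.6980895507623, 'tool_from_camera': array([[-4.20542596e-05, -9.46470085e-01, -3.22791538e-01,
         8.47636952e-02],
       [ 9.99999912e-01, -1.74350859e-04,  3.80938165e-04,
         1.93083379e-04],
       [-4.16825559e-04, -3.22791493e-01,  9.46470009e-01,
        -1.41252582e-01],
       [ 0.00000000e+00,  0.00000000e+00,  0.00000000e+00,
         1.00000000e+00]])}
```

View pics/top1.png

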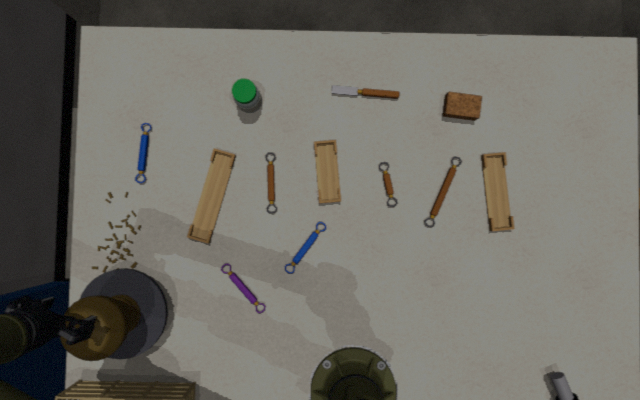

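View pics/scene1.png

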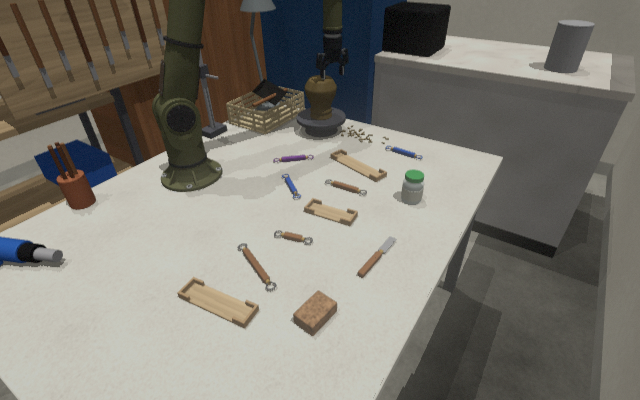

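The top view shows the tools: middle at (270,183), short at (388,185), long at (443,192). The rests are long (212,196), short (327,172) and middle (498,192). The scene view shows the same layout; the blue and purple look-alikes and the spatula are clearly distinct.

```bash
cat > h.py <<'E'
import numpy as np, cv2
from plant import manip, viewer
from scipy.spatial.transform import Rotation as R
def cam(n, s=None):
    c=viewer.calibration(n); f=200/np.tan(np.radians(c["vertical_fov"]/2))
    K=np.array([[f,0,c["cx"]],[0,f,c["cy"]],[0,0,1]])
    if n=="wrist":
        T=c["tool_from_camera"]; W=np.eye(4); W[:3,:3]=s["ee_rot"]; W[:3,3]=s["position"]; W=W@T
        return K,W[:3,:3],W[:3,3]
    Rm=cv2.Rodrigues(c["rvec"])[0]; return K,Rm.T,-Rm.T@c["tvec"]
def cloud(n,d,s=None):
    K,Rw,t=cam(n,s); v,u=np.mgrid[:400,:640]
    r=np.stack([(u-K[0,2])/K[0,0],(v-K[1,2])/K[1,1],np.ones_like(d)],-1)*d[...,None]
    return r@Rw.T+t
def onplane(n,uv,z,s=None):
    K,Rw,t=cam(n,s); r=(np.c_[uv,np.ones(len(uv))]@np.linalg.inv(K).T)@Rw.T
    return t+r*((z-t[2])/r[:,2])[:,None]
def tri(ua,ca,ub,cb):
    P=[]
    for K,Rw,t in (ca,cb): P.append(K@np.c_[Rw.T,-Rw.T@t])
    X=cv2.triangulatePoints(P[0],P[1],np.float64(ua).reshape(2,1),np.float64(ub).reshape(2,1)); return (X[:3]/X[3]).ravel()
def rect(xy):
    (c,sz,a)=cv2.minAreaRect(np.float32(xy)*1000); 
    if sz[0]<sz[1]: a+=90; sz=sz[::-1]
    return np.round(c,1),np.round(sz,1),round((a+90)%180-90,1)
E
python3 - <<'E'
from h import *
ROI={"middle_tool":((255,145,290,220),),"short_tool":((370,155,402,210),),"long_tool":((420,150,470,232),),
"long_rest":((183,143,240,248),),"short_rest":((308,135,346,209),),"middle_rest":((478,147,518,237),)}
z=np.load("pics/top.npz"); p,d=z["p"],z["d"]; C=cloud("top",d)
zs=np.load("pics/scene.npz"); Cs=cloud("scene",zs["d"]); hs=cv2.cvtColor(zs["p"],cv2.COLOR_RGB2HSV)
hsv=cv2.cvtColor(p,cv2.COLOR_RGB2HSV)
print("table z",np.median(C[100:300:4,200:400:4,2]),"std",C[60:75,150:220,2].std())
print("tcp px check")
sb=(hs[...,1]>90)&(hs[...,0]<25)
for k,((a,b,c,e),) in ROI.items():
    m=np.zeros(d.shape,bool); m[b:e,a:c]=True
    sat=m&(hsv[...,1]>70)&(hsv[...,0]<25)
    n,l,st,ce=cv2.connectedComponentsWithStats(sat.astype(np.uint8)); i=1+st[1:,4].argmax(); sat=l==i
    q=C[sat]; zt=np.median(q[:,2])
    uv=np.argwhere(sat)[:,::-1]
    zz=.018 if "tool" in k else .01
    P=onplane("top",uv,zz)
    near=sb&(np.hypot(Cs[...,0]-q[:,0].mean(),Cs[...,1]-q[:,1].mean())<.04)
    print(k,sat.sum(),"z med",zt.round(4),"p10/90",np.percentile(q[:,2],[5,95]).round(4),"scene z",np.percentile(Cs[near][:,2],[10,50,90]).round(4),rect(P[:,:2]), rect(q[:,:2]))
E
```

```text
table z 0.0010198168243416017 std 0.048650410485908305
tcp px check
middle_tool 265 z med 0.0179 p10/90 [0.0117 0.0213] scene z [0.0134 0.0166 0.0194] (array([536.4, 224.1]), array([110.3,  17.1]), 3.5) (array([536.7, 225. ]), array([111.,  19.]), 3.6)
short_tool 177 z med 0.017 p10/90 [0.0034 0.0212] scene z [0.0119 0.0164 0.0188] (array([538.4, -82.3]), array([72.8, 18.1]), 12.9) (array([486.4,  -4.8]), array([220.5,  70.9]), -56.8)
long_tool 397 z med 0.0175 p10/90 [0.0082 0.0216] scene z [0.0152 0.0175 0.0189] (array([ 521.7, -226.6]), array([153.8,  18.8]), -23.1) (array([471.9, -96.9]), array([392.6, 113.9]), -69.2)Traceback (most recent call last):
  File "<stdin>", line 19, in <module>
    return _quantile_unchecked(
        a, q, axis, out, overwrite_input, method, keepdims, weights)
    return _ureduce(a,
                    func=_quantile_ureduce_func,
    ...<5 lines>...
                    overwrite_input=overwrite_input,
                    method=method)
    r = func(a, **kwargs)
    result = _quantile(arr,
                       quantiles=q,
    ...<2 lines>...
                       out=out,
                       weights=wgt)
    slices_having_nans = np.isnan(arr[-1, ...])
                                  ~~~^^^^^^^^^
IndexError: index -1 is out of bounds for axis 0 with size 0
```

```bash
python3 - <<'E'
from h import *
ROI={"long_rest":(183,143,240,248),"short_rest":(308,135,346,209),"middle_rest":(478,147,518,237)}
z=np.load("pics/top.npz"); p,d=z["p"],z["d"]; C=cloud("top",d)
zs=np.load("pics/scene.npz"); Cs=cloud("scene",zs["d"])
hsv=cv2.cvtColor(p,cv2.COLOR_RGB2HSV)
for k,(a,b,c,e) in ROI.items():
    m=np.zeros(d.shape,bool); m[b:e,a:c]=True
    sat=m&(hsv[...,1]>60)&(hsv[...,0]<28)
    sat=cv2.morphologyEx(sat.astype(np.uint8),cv2.MORPH_CLOSE,np.ones((3,3)))
    n,l,st,ce=cv2.connectedComponentsWithStats(sat); i=1+st[1:,4].argmax(); sat=l==i
    q=C[sat&(d>0)]
    uv=np.argwhere(sat)[:,::-1]; P=onplane("top",uv,.013)
    r=rect(P[:,:2]); c0=np.array(r[0])/1000
    near=(np.hypot(Cs[...,0]-c0[0],Cs[...,1]-c0[1])<.025)&(zs["d"]>0)
    nt=(np.hypot(C[...,0]-c0[0],C[...,1]-c0[1])<.025)&(d>0)
    print(k,sat.sum(),"floor z top",np.median(C[nt][:,2]).round(4),"scene",np.median(Cs[near][:,2]).round(4),"top95",np.percentile(q[:,2],95).round(4),r,rect(q[:,:2]))
# full mask of tools incl. wire: dark pixels
for k,(a,b,c,e) in {"middle_tool":(255,145,290,220),"short_tool":(370,155,402,210),"long_tool":(418,150,470,232)}.items():
    v=hsv[b:e,a:c,2].astype(int); m=v<np.median(v)-45
    uv=np.argwhere(m)[:,::-1]+[a,b]; P=onplane("top",uv,.009); print(k,m.sum(),rect(P[:,:2]))
E
```

```text
long_rest 2124 floor z top 0.0062 scene 0.0061 top95 0.0205 (array([497.9, 378.9]), array([245.1,  62.6]), -15.2) (array([497.5, 381.5]), array([246.6,  65.5]), -14.9)
short_rest 1377 floor z top 0.0067 scene 0.0056 top95 0.021 (array([568.4,  76.8]), array([164.7,  58.7]), 5.7) (array([569.8,  76.9]), array([166.8,  58.3]), 5.8)
middle_rest 1819 floor z top 0.0065 scene 0.0058 top95 0.021 (array([ 524.7, -370.2]), array([204.6,  66. ]), 6.8) (array([ 524.9, -372. ]), array([206.8,  62.8]), 7.5)
middle_tool 151 (array([534.6, 224.6]), array([158.6,  26.4]), 2.6)
short_tool 169 (array([537.5, -83.1]), array([121.9,  26.8]), 13.8)
long_tool 272 (array([ 521.2, -228.1]), array([201.2,  27. ]), -23.6)
```

```bash
python3 -m creep '[{"az":-0.147},{"az":-0.147},{"az":-0.147,"jaw":0.0854},{"dx":-0.0269,"dy":-0.0391},{"dx":-0.0269,"dy":-0.0391}]' 40
python3 -m creep '[{"dx":-0.0269,"dy":-0.0391},{"dx":-0.0269,"dy":-0.0391},{"dx":-0.0269,"dy":-0.0391},{"dx":-0.0269,"dy":-0.0391},{"dx":-0.0269,"dy":-0.0391}]'
python3 -m creep '[{"dx":-0.0269,"dy":-0.0391},{"dx":-0.0269,"dy":-0.0391},{"dx":-0.0269,"dy":-0.0391},{"dx":0},{"dx":0}]'
cat >> h.py <<'E'
def go(x,y,z,ang,s=None):
    "remaining move in present tool axes, ang=tool x heading in world (deg)"
    s=s or manip.state(); Rm=s["ee_rot"]; c,q=np.cos(np.radians(ang)),np.sin(np.radians(ang))
    Rt=np.array([[c,q,0],[q,-c,0],[0,0,-1.]])
    D=np.array([x,y,z])-s["position"]
    print("t",s["clock"],"pos",s["position"].round(4),"heading",np.degrees(np.arctan2(Rm[1,0],Rm[0,0])).round(2)%360,"d now-axes",(Rm.T@D).round(4),"d target-axes",(Rt.T@D).round(4),"turn rad",R.from_matrix(Rm.T@Rt).as_rotvec().round(4),"j7",s["joint_pos"][6].round(1),"open",round(s["opening"],4))
def wrist(name):
    s=manip.state(); p,d=viewer.read_camera("wrist"); np.savez(f"pics/{name}.npz",p=p,d=d); cv2.imwrite(f"pics/{name}.png",p[...,::-1]); return s,p,d,cloud("wrist",d,s)
E
python3 - <<'E'
from h import *
go(.5355,.2244,.23,183)
s,p,d,C=wrist("w1")
hsv=cv2.cvtColor(p,cv2.COLOR_RGB2HSV)
m=(hsv[...,1]>110)&(hsv[...,0]<20)&(d>0)&(np.hypot(C[...,0]-.5355,C[...,1]-.2244)<.07)
q=C[m]; print(m.sum(),np.percentile(q[:,2],[5,50,95]),rect(q[:,:2]))
P=onplane("wrist",np.argwhere(m)[:,::-1],.016,s); print(rect(P[:,:2]))
E
```

```text
t 0.1 pos [0.2468 0.6008 0.2303] heading 157.67 d now-axes [-0.41   -0.2385  0.0008] d target-axes [-2.686e-01 -3.910e-01  3.000e-04] turn rad [-1.800e-03 -3.000e-04 -4.421e-01] j7 -3.3 open 0.0855invalid input at $[0]: expected keys dx, dy, dz, ax, ay, az, jaw
invalid input at $[0]: expected keys dx, dy, dz, ax, ay, az, jaw
invalid input at $[0]: expected keys dx, dy, dz, ax, ay, az, jaw
Traceback (most recent call last):
IndexError: index -1 is out of bounds for axis 0 with size 0
```

View pics/w1.png

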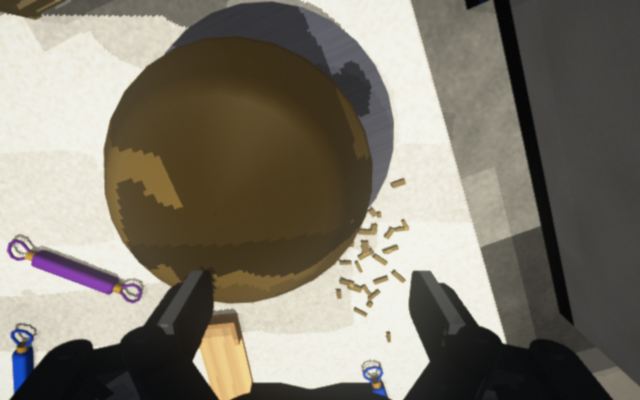

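The wrist picture, taken before any move, shows the pot on its wheel at (240,170) and the long rest's end at (225,350). The rows were refused; every key seems to be needed.

```bash
python3 -m creep '[{"dx":0,"dy":0,"dz":0,"ax":0,"ay":0,"az":-0.147,"jaw":0.0854},{"dx":0,"dy":0,"dz":0,"ax":0,"ay":0,"az":-0.147,"jaw":0.0854},{"dx":0,"dy":0,"dz":0,"ax":0,"ay":0,"az":-0.147,"jaw":0.0854},{"dx":-0.0269,"dy":-0.0391,"dz":0,"ax":0,"ay":0,"az":0,"jaw":0.0854},{"dx":-0.0269,"dy":-0.0391,"dz":0,"ax":0,"ay":0,"az":0,"jaw":0.0854}]' 40
python3 -c "
from h import *
go(.5355,.2244,.23,183)"
```

```text
clock: 0.65
position: [0.3039, 0.5258, 0.2305]
ee_rot: [[-0.998, -0.055, -0.001], [-0.055, 0.998, -0.001], [0.001, -0.001, -1.0]]
wrist_force: [2.0, -0.6, -0.4]
opening: 0.0852
finger_force: 0.0
t 0.65 pos [0.3039 0.5258 0.2305] heading 183.17 d now-axes [-0.2146 -0.3137  0.0005] d target-axes [-0.2156 -0.3131  0.0005] turn rad [-0.0006 -0.0008  0.003 ] j7 29.8 open 0.0852
```

```bash
python3 -m creep '[{"dx":-0.0269,"dy":-0.0391,"dz":0,"ax":0,"ay":0,"az":0,"jaw":0.07},{"dx":-0.0269,"dy":-0.0391,"dz":0,"ax":0,"ay":0,"az":0,"jaw":0.07},{"dx":-0.0269,"dy":-0.0391,"dz":0,"ax":0,"ay":0,"az":0,"jaw":0.07},{"dx":-0.0269,"dy":-0.0391,"dz":0,"ax":0,"ay":0,"az":0,"jaw":0.07},{"dx":-0.0269,"dy":-0.0391,"dz":0,"ax":0,"ay":0,"az":0,"jaw":0.07}]' >/dev/null
python3 -m creep '[{"dx":-0.0269,"dy":-0.0391,"dz":0,"ax":0,"ay":0,"az":0,"jaw":0.07},{"dx":-0.0269,"dy":-0.0391,"dz":0,"ax":0,"ay":0,"az":0,"jaw":0.07},{"dx":-0.0269,"dy":-0.0391,"dz":0,"ax":0,"ay":0,"az":0,"jaw":0.07},{"dx":0,"dy":0,"dz":0,"ax":0,"ay":0,"az":0,"jaw":0.07},{"dx":0,"dy":0,"dz":0,"ax":0,"ay":0,"az":0,"jaw":0.07}]'
python3 - <<'E'
from h import *
go(.5355,.2244,.23,183)
s,p,d,C=wrist("w2")
hsv=cv2.cvtColor(p,cv2.COLOR_RGB2HSV)
m=(hsv[...,1]>110)&(hsv[...,0]<20)&(d>0)&(np.hypot(C[...,0]-.5355,C[...,1]-.2244)<.07)
q=C[m]; print(m.sum())
if m.sum(): print(np.percentile(q[:,2],[5,50,95]),rect(q[:,:2]))
E
```

```text
clock: 1.65
position: [0.5363, 0.223, 0.231]
ee_rot: [[-0.999, -0.048, -0.001], [-0.048, 0.999, -0.0], [0.001, -0.0, -1.0]]
wrist_force: [-1.1, 0.1, -0.3]
opening: 0.0703
finger_force: 0.0
t 1.65 pos [0.5363 0.223  0.231 ] heading 182.73 d now-axes [0.0007 0.0015 0.001 ] d target-axes [0.0007 0.0015 0.001 ] turn rad [-0.0001 -0.0006 -0.0048] j7 69.0 open 0.0703
1439
[0.01279003 0.01631619 0.01785658] (array([528.6, 221. ]), array([99.3, 85. ]), 48.0)
```

View pics/w2.png

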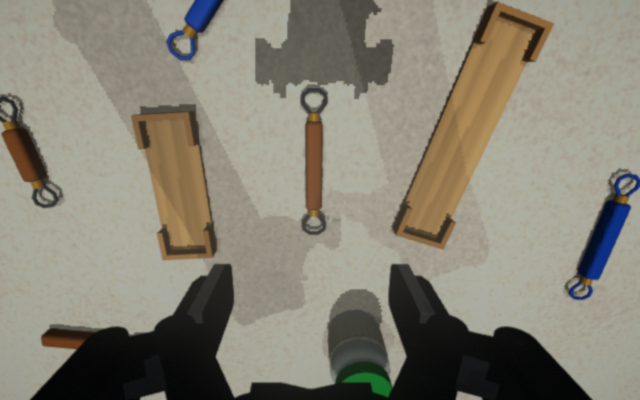

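The wrist view shows the middle tool upright at (314,165), between the short rest (175,180) and the long rest (472,125), so the grasp is centred. I'll refine the positions from this second view.

```bash
python3 - <<'E'
from h import *
s=manip.state(); z=np.load("pics/w2.npz"); p,d=z["p"],z["d"]; C=cloud("wrist",d,s); hsv=cv2.cvtColor(p,cv2.COLOR_RGB2HSV)
for k,(a,b,c,e),zz,t in [("mid",(298,80,332,240),.016,95),("long_rest",(390,0,560,255),.012,70),("short_rest",(125,100,222,265),.012,70)]:
    m=np.zeros(d.shape,np.uint8); m[b:e,a:c]=((hsv[...,1]>t)&(hsv[...,0]<25))[b:e,a:c]
    m=cv2.morphologyEx(m,cv2.MORPH_OPEN,np.ones((3,3))); q=C[(m>0)&(d>0)]
    P=onplane("wrist",np.argwhere(m)[:,::-1],zz,s); print(k,m.sum(),np.percentile(q[:,2],[5,50,95]).round(4),rect(P[:,:2]),rect(q[:,:2]))
E
```

```text
mid 1499 [0.0125 0.0162 0.0177] (array([532.2, 228.7]), array([110.5,  16. ]), 2.9) (array([533. , 228.8]), array([111.7,  16. ]), 3.1)
long_rest 14316 [0.0034 0.0049 0.0188] (array([494.7, 382.9]), array([246.7,  66.5]), -14.8) (array([497., 388.]), array([253.8,  71.3]), -15.0)
short_rest 8237 [0.0032 0.0047 0.0188] (array([566.7,  81.5]), array([165.9,  65.4]), 6.2) (array([570.7,  81.5]), array([173. ,  59.2]), 5.9)
```

```bash
python3 -m creep '[{"dx":0.002,"dy":0.0035,"dz":0.05,"ax":0,"ay":0,"az":0,"jaw":0.07},{"dx":0,"dy":0,"dz":0.05,"ax":0,"ay":0,"az":0,"jaw":0.07},{"dx":0,"dy":0,"dz":0.05,"ax":0,"ay":0,"az":0,"jaw":0.07},{"dx":0,"dy":0,"dz":0.04,"ax":0,"ay":0,"az":0,"jaw":0.07},{"dx":0,"dy":0,"dz":0.02,"ax":0,"ay":0,"az":0,"jaw":0.07}]' >/dev/null
python3 -m creep '[{"dx":0,"dy":0,"dz":0.01,"ax":0,"ay":0,"az":0,"jaw":0.07},{"dx":0,"dy":0,"dz":0.006,"ax":0,"ay":0,"az":0,"jaw":0.07},{"dx":0,"dy":0,"dz":0,"ax":0,"ay":0,"az":0,"jaw":0.07}]'
python3 -m creep '[{"dx":0,"dy":0,"dz":0,"ax":0,"ay":0,"az":0,"jaw":0.03},{"dx":0,"dy":0,"dz":0,"ax":0,"ay":0,"az":0,"jaw":0.02},{"dx":0,"dy":0,"dz":0,"ax":0,"ay":0,"az":0,"jaw":0.005},{"dx":0,"dy":0,"dz":0,"ax":0,"ay":0,"az":0,"jaw":0.005},{"dx":0,"dy":0,"dz":0,"ax":0,"ay":0,"az":0,"jaw":0.005}]' 40
```

```text
clock: 2.5
position: [0.5335, 0.2289, 0.0058]
ee_rot: [[-0.999, -0.052, 0.0], [-0.052, 0.999, 0.001], [-0.0, 0.001, -1.0]]
wrist_force: [0.8, -0.2, 0.7]
opening: 0.0703
finger_force: 0.0
clock: 3.0
position: [0.5343, 0.2282, 0.0065]
ee_rot: [[-0.999, -0.051, 0.002], [-0.051, 0.999, 0.001], [-0.002, 0.001, -1.0]]
wrist_force: [0.1, -0.5, 5.5]
opening: 0.0173
finger_force: 40.6
```

```bash
python3 -m creep '[{"dx":0,"dy":0,"dz":-0.03,"ax":0,"ay":0,"az":0,"jaw":0.005},{"dx":0,"dy":0,"dz":-0.05,"ax":0,"ay":0,"az":-0.035,"jaw":0.005},{"dx":0,"dy":0,"dz":-0.05,"ax":0,"ay":0,"az":-0.035,"jaw":0.005},{"dx":0,"dy":0,"dz":-0.04,"ax":0,"ay":0,"az":0,"jaw":0.005},{"dx":0.0063,"dy":-0.0455,"dz":0,"ax":0,"ay":0,"az":0,"jaw":0.005}]'
python3 -m creep '[{"dx":0.0063,"dy":-0.0455,"dz":0,"ax":0,"ay":0,"az":0,"jaw":0.005},{"dx":0.0063,"dy":-0.0455,"dz":0,"ax":0,"ay":0,"az":0,"jaw":0.005},{"dx":0.0063,"dy":-0.0455,"dz":0,"ax":0,"ay":0,"az":0,"jaw":0.005},{"dx":0.0063,"dy":-0.0455,"dz":0,"ax":0,"ay":0,"az":0,"jaw":0.005},{"dx":0.0063,"dy":-0.0455,"dz":0,"ax":0,"ay":0,"az":0,"jaw":0.005}]'|head -2
python3 -m creep '[{"dx":0.0063,"dy":-0.0455,"dz":0,"ax":0,"ay":0,"az":0,"jaw":0.005},{"dx":0.0063,"dy":-0.0455,"dz":0,"ax":0,"ay":0,"az":0,"jaw":0.005},{"dx":0.0063,"dy":-0.0455,"dz":0,"ax":0,"ay":0,"az":0,"jaw":0.005},{"dx":0.0063,"dy":-0.0455,"dz":0,"ax":0,"ay":0,"az":0,"jaw":0.005},{"dx":0.0063,"dy":-0.0455,"dz":0,"ax":0,"ay":0,"az":0,"jaw":0.005}]'|head -2
python3 -m creep '[{"dx":0.0063,"dy":-0.0455,"dz":0,"ax":0,"ay":0,"az":0,"jaw":0.005},{"dx":0.0063,"dy":-0.0455,"dz":0,"ax":0,"ay":0,"az":0,"jaw":0.005},{"dx":0,"dy":0,"dz":0,"ax":0,"ay":0,"az":0,"jaw":0.005},{"dx":0,"dy":0,"dz":0,"ax":0,"ay":0,"az":0,"jaw":0.005}]'
python3 - <<'E'
from h import *
go(.525,-.369,.1,187)
s,p,d,C=wrist("w3")
E
```

```text
clock: 3.5
position: [0.5354, 0.1905, 0.1823]
ee_rot: [[-0.991, -0.132, 0.011], [-0.132, 0.991, 0.009], [-0.012, 0.008, -1.0]]
wrist_force: [0.9, -0.3, -0.6]
opening: 0.0166
finger_force: 40.0
clock: 4.0
position: [0.5284, -0.0495, 0.1754]
clock: 4.5
position: [0.5248, -0.2789, 0.1753]
clock: 4.9
position: [0.5226, -0.3704, 0.1748]
ee_rot: [[-0.993, -0.118, -0.001], [-0.118, 0.993, 0.0], [0.001, 0.0, -1.0]]
wrist_force: [-0.5, 1.2, -0.9]
opening: 0.0166
finger_force: 39.9
t 4.9 pos [ 0.5226 -0.3704  0.1748] heading 186.76 d now-axes [-0.0026  0.0011  0.0748] d target-axes [-0.0025  0.0011  0.0748] turn rad [ 0.0004 -0.0013 -0.0042] j7 138.4 open 0.0166
```

View pics/w3.png

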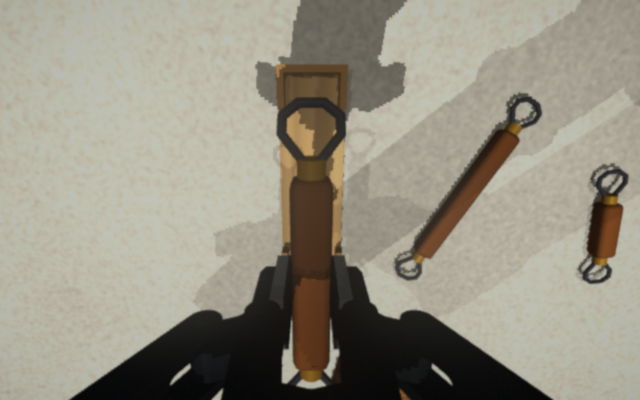

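The held middle tool (axis at column ~311) lies over the middle rest, whose near end spans (277,66)–(348,66). Grasp is good; now the offsets.

```bash
python3 - <<'E'
from h import *
s=manip.state(); z=np.load("pics/w3.npz"); p,d=z["p"],z["d"]; C=cloud("wrist",d,s)
ok=d>0
# rest: points above 2mm, below 30mm
v,u=np.mgrid[:400,:640]
m=ok&(C[...,2]<.03)&(C[...,2]>.0025)&(u>262)&(u<362)&(v>55)&(v<255)
m=cv2.morphologyEx(m.astype(np.uint8),cv2.MORPH_OPEN,np.ones((3,3)))>0
q=C[m]; print("rest",m.sum(),rect(q[:,:2]),np.percentile(q[:,2],[5,50,97]).round(4))
t=ok&(C[...,2]>.12)&(C[...,2]<.2)&(u>270)&(u<350)&(v>90)&(v<175)
q2=C[t]; print("loop",rect(q2[:,:2]),np.percentile(q2[:,2],[5,50,95]).round(4), "near end x",q2[:,0].min())
X=np.array([np.cos(np.radians(7)),np.sin(np.radians(7))]);Y=np.array([-X[1],X[0]])
for n,Q in(("rest",q),("tool",q2)):
    e=Q[:,:2]-s["position"][:2]; print(n,"along",np.percentile(e@X,[.5,99.5]).round(4),"across",np.percentile(e@Y,[1,99]).round(4))
h=ok&(C[...,2]>.12)&(C[...,2]<.2)&(u>288)&(u<332)&(v>180)&(v<260); e=C[h]; print("handle",rect(e[:,:2]),((e[:,:2]-s["position"][:2])@Y).mean(),np.percentile(e[:,2],[5,50,95]))
E
```

```text
rest 6692 (array([ 511.5, -368.3]), array([177.2,  58.1]), 6.9) [0.0036 0.0049 0.0193]
loop (array([ 459.1, -375.5]), array([30.7, 27.7]), 5.3) [0.1762 0.1778 0.1817] near end x 0.4433911897981154
rest along [-0.1004  0.0693] across [-0.0268  0.0304]
tool along [-0.0801 -0.0504] across [-0.0122  0.0143]
handle (array([ 493.8, -371.7]), array([36.4, 18.7]), 7.4) 0.0008539841041595077 [0.18181285 0.18451434 0.18570744]
```

```bash
python3 -m creep '[{"dx":0,"dy":0.001,"dz":0.05,"ax":0,"ay":0,"az":0,"jaw":0.005},{"dx":0,"dy":0,"dz":0.05,"ax":0,"ay":0,"az":0,"jaw":0.005},{"dx":0,"dy":0,"dz":0.035,"ax":0,"ay":0,"az":0,"jaw":0.005},{"dx":0,"dy":0,"dz":0.013,"ax":0,"ay":0,"az":0,"jaw":0.005},{"dx":0,"dy":0,"dz":0.006,"ax":0,"ay":0,"az":0,"jaw":0.005}]' >/dev/null
python3 -m creep '[{"dx":0,"dy":0,"dz":0.004,"ax":0,"ay":0,"az":0,"jaw":0.005},{"dx":0,"dy":0,"dz":0.002,"ax":0,"ay":0,"az":0,"jaw":0.005},{"dx":0,"dy":0,"dz":0,"ax":0,"ay":0,"az":0,"jaw":0.005}]'
```

```text
clock: 5.75
position: [0.5246, -0.3686, 0.017]
ee_rot: [[-0.993, -0.121, 0.002], [-0.121, 0.993, -0.001], [-0.002, -0.001, -1.0]]
wrist_force: [0.6, 0.4, -1.0]
opening: 0.0171
finger_force: 39.9
```

```bash
python3 -m creep '[{"dx":0,"dy":0,"dz":0.002,"ax":0,"ay":0,"az":0,"jaw":0.005},{"dx":0,"dy":0,"dz":0,"ax":0,"ay":0,"az":0,"jaw":0.005}]' |grep -E "posi|wrist"
python3 -m creep '[{"dx":0,"dy":0,"dz":0.0015,"ax":0,"ay":0,"az":0,"jaw":0.005},{"dx":0,"dy":0,"dz":0,"ax":0,"ay":0,"az":0,"jaw":0.005}]' |grep -E "posi|wrist"
```

```text
position: [0.5239, -0.3683, 0.014]
wrist_force: [-0.1, 0.8, -0.4]
position: [0.524, -0.3684, 0.0126]
wrist_force: [0.1, 0.3, 2.9]
```

```bash
python3 -m creep '[{"dx":0,"dy":0,"dz":0,"ax":0,"ay":0,"az":0,"jaw":0.03},{"dx":0,"dy":0,"dz":0,"ax":0,"ay":0,"az":0,"jaw":0.045},{"dx":0,"dy":0,"dz":0,"ax":0,"ay":0,"az":0,"jaw":0.045},{"dx":0,"dy":0,"dz":-0.02,"ax":0,"ay":0,"az":0,"jaw":0.045},{"dx":0,"dy":0,"dz":-0.04,"ax":0,"ay":0,"az":0,"jaw":0.06}]' 
python3 -m creep '[{"dx":0,"dy":0,"dz":-0.04,"ax":0,"ay":0,"az":0.133,"jaw":0.07},{"dx":0,"dy":0,"dz":-0.05,"ax":0,"ay":0,"az":0.133,"jaw":0.07},{"dx":0,"dy":0,"dz":-0.05,"ax":0,"ay":0,"az":0.133,"jaw":0.07},{"dx":0,"dy":0,"dz":0,"ax":0,"ay":0,"az":0.133,"jaw":0.07},{"dx":0.02,"dy":0.0434,"dz":0,"ax":0,"ay":0,"az":0,"jaw":0.07}]' >/dev/null
python3 -m creep '[{"dx":0.02,"dy":0.0434,"dz":0,"ax":0,"ay":0,"az":0,"jaw":0.07},{"dx":0.02,"dy":0.0434,"dz":0,"ax":0,"ay":0,"az":0,"jaw":0.07},{"dx":0,"dy":0,"dz":0,"ax":0,"ay":0,"az":0,"jaw":0.07},{"dx":0,"dy":0,"dz":0,"ax":0,"ay":0,"az":0,"jaw":0.07}]'
python3 - <<'E'
from h import *
go(.5205,-.225,.0065,156.5)
s,p,d,C=wrist("w4")
hsv=cv2.cvtColor(p,cv2.COLOR_RGB2HSV); v,u=np.mgrid[:400,:640]
m=(hsv[...,1]>95)&(hsv[...,0]<25)&(abs(u-312)<30)&(v<300)
m=cv2.morphologyEx(m.astype(np.uint8),cv2.MORPH_OPEN,np.ones((3,3)))
P=onplane("wrist",np.argwhere(m)[:,::-1],.016,s); print(m.sum(),rect(P[:,:2]))
E
```

```text
clock: 6.65
position: [0.5213, -0.3663, 0.069]
ee_rot: [[-0.993, -0.121, -0.007], [-0.121, 0.993, 0.004], [0.006, 0.004, -1.0]]
wrist_force: [1.3, 0.1, 0.8]
opening: 0.0582
finger_force: 0.0
clock: 7.55
position: [0.521, -0.2233, 0.2121]
ee_rot: [[-0.918, 0.396, 0.0], [0.396, 0.918, 0.0], [-0.0, 0.001, -1.0]]
wrist_force: [0.1, -0.3, -0.0]
opening: 0.0698
finger_force: 0.0
t 7.55 pos [ 0.521  -0.2233  0.2121] heading 156.66 d now-axes [-2.000e-04 -1.800e-03  2.056e-01] d target-axes [-2.000e-04 -1.700e-03  2.056e-01] turn rad [0.0006 0.0003 0.0028] j7 92.4 open 0.0698
2284 (array([ 518.6, -226.1]), array([149.7,  16.3]), -23.1)
```

View pics/w4.png

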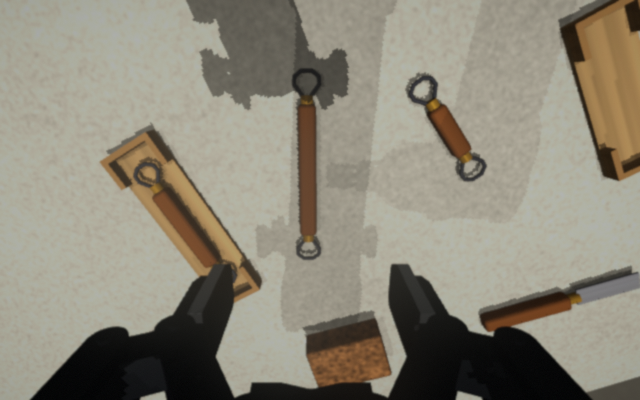

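Picture shows the middle tool lying in its rest (lower left), and the long tool upright at (307,165), centred. Short tool at (447,127), cork clear.

```bash
python3 -m creep '[{"dx":0,"dy":-0.0025,"dz":0.05,"ax":0,"ay":0,"az":0,"jaw":0.07},{"dx":0,"dy":0,"dz":0.05,"ax":0,"ay":0,"az":0,"jaw":0.07},{"dx":0,"dy":0,"dz":0.05,"ax":0,"ay":0,"az":0,"jaw":0.07},{"dx":0,"dy":0,"dz":0.035,"ax":0,"ay":0,"az":0,"jaw":0.07},{"dx":0,"dy":0,"dz":0.012,"ax":0,"ay":0,"az":0,"jaw":0.07}]' >/dev/null
python3 -m creep '[{"dx":0,"dy":0,"dz":0.006,"ax":0,"ay":0,"az":0,"jaw":0.07},{"dx":0,"dy":0,"dz":0.0025,"ax":0,"ay":0,"az":0,"jaw":0.07},{"dx":0,"dy":0,"dz":0,"ax":0,"ay":0,"az":0,"jaw":0.07}]'|grep -E "posi|wrist"
python3 -m creep '[{"dx":0,"dy":0,"dz":0,"ax":0,"ay":0,"az":0,"jaw":0.03},{"dx":0,"dy":0,"dz":0,"ax":0,"ay":0,"az":0,"jaw":0.02},{"dx":0,"dy":0,"dz":0,"ax":0,"ay":0,"az":0,"jaw":0.005},{"dx":0,"dy":0,"dz":0,"ax":0,"ay":0,"az":0,"jaw":0.005},{"dx":0,"dy":0,"dz":0,"ax":0,"ay":0,"az":0,"jaw":0.005}]' 40
```

```text
position: [0.5209, -0.2281, 0.0081]
wrist_force: [0.2, 0.6, 0.2]
clock: 8.9
position: [0.5202, -0.2272, 0.0073]
ee_rot: [[-0.917, 0.399, 0.001], [0.399, 0.917, -0.0], [-0.001, 0.001, -1.0]]
wrist_force: [0.2, 1.2, 4.3]
opening: 0.0171
finger_force: 40.2
```

```bash
python3 -m creep '[{"dx":0,"dy":0,"dz":-0.03,"ax":0,"ay":0,"az":0,"jaw":0.005},{"dx":0,"dy":0,"dz":-0.05,"ax":0,"ay":0,"az":-0.074,"jaw":0.005},{"dx":0,"dy":0,"dz":-0.05,"ax":0,"ay":0,"az":-0.074,"jaw":0.005},{"dx":0,"dy":0,"dz":-0.04,"ax":0,"ay":0,"az":0,"jaw":0.005},{"dx":0.0138,"dy":0.0449,"dz":0,"ax":0,"ay":0,"az":0,"jaw":0.005}]'|tail -2
python3 -m creep '[{"dx":0.0138,"dy":0.0449,"dz":0,"ax":0,"ay":0,"az":0,"jaw":0.005},{"dx":0.0138,"dy":0.0449,"dz":0,"ax":0,"ay":0,"az":0,"jaw":0.005},{"dx":0.0138,"dy":0.0449,"dz":0,"ax":0,"ay":0,"az":0,"jaw":0.005},{"dx":0.0138,"dy":0.0449,"dz":0,"ax":0,"ay":0,"az":0,"jaw":0.005},{"dx":0.0138,"dy":0.0449,"dz":0,"ax":0,"ay":0,"az":0,"jaw":0.005}]'|head -2
python3 -m creep '[{"dx":0.0138,"dy":0.0449,"dz":0,"ax":0,"ay":0,"az":0,"jaw":0.005},{"dx":0.0138,"dy":0.0449,"dz":0,"ax":0,"ay":0,"az":0,"jaw":0.005},{"dx":0.0138,"dy":0.0449,"dz":0,"ax":0,"ay":0,"az":0,"jaw":0.005},{"dx":0.0138,"dy":0.0449,"dz":0,"ax":0,"ay":0,"az":0,"jaw":0.005},{"dx":0.0138,"dy":0.0449,"dz":0,"ax":0,"ay":0,"az":0,"jaw":0.005}]'|head -2
python3 -m creep '[{"dx":0.0138,"dy":0.0449,"dz":0,"ax":0,"ay":0,"az":0,"jaw":0.005},{"dx":0.0138,"dy":0.0449,"dz":0,"ax":0,"ay":0,"az":0,"jaw":0.005},{"dx":0,"dy":0,"dz":0,"ax":0,"ay":0,"az":0,"jaw":0.005},{"dx":0,"dy":0,"dz":0,"ax":0,"ay":0,"az":0,"jaw":0.005}]'
cat >> h.py <<'E'
def over(name,ang,gz,box):
    "held tool and the rest below it, relative to the TCP, along/across heading ang"
    s,p,d,C=wrist(name); v,u=np.mgrid[:400,:640]; ok=(d>0)&(u>box[0])&(u<box[2])&(v>box[1])&(v<box[3])
    X=np.array([np.cos(np.radians(ang)),np.sin(np.radians(ang))]);Y=np.array([X[1],-X[0]])
    for n,lo,hi in(("rest",.0025,.03),("tool",gz-.02,gz+.02)):
        m=ok&(C[...,2]>lo)&(C[...,2]<hi); m=cv2.morphologyEx(m.astype(np.uint8),cv2.MORPH_OPEN,np.ones((3,3)))>0
        q=C[m]; e=q[:,:2]-s["position"][:2]
        print(n,m.sum(),"along tool x",np.percentile(e@X,[.5,99.5]).round(4),"along tool y",np.percentile(e@Y,[1,50,99]).round(4),rect(q[:,:2]),np.percentile(q[:,2],[5,50,97]).round(4))
E
python3 - <<'E'
from h import *
go(.497,.383,.0135,165); over("w5",165,.175,(255,0,370,250))
E
```

```text
opening: 0.0164
finger_force: 39.5
clock: 9.9
position: [0.509, 0.0563, 0.1764]
clock: 10.4
position: [0.5008, 0.2909, 0.1763]
clock: 10.8
position: [0.4969, 0.3843, 0.1754]
ee_rot: [[-0.966, 0.257, -0.001], [0.257, 0.966, -0.001], [0.001, -0.002, -1.0]]
wrist_force: [0.8, -1.1, -1.2]
opening: 0.0167
finger_force: 39.5
t 10.8 pos [0.4969 0.3843 0.1754] heading 165.12 d now-axes [-0.0005 -0.001   0.1619] d target-axes [-0.0004 -0.0012  0.1619] turn rad [-0.0017 -0.0008  0.0021] j7 37.3 open 0.0167
rest 5997 along tool x [-0.069   0.1205] along tool y [-0.0319 -0.0083  0.0255] (array([472.2, 387.6]), array([192. ,  58.1]), -15.0) [0.0035 0.0047 0.019 ]
tool 7791 along tool x [0.019  0.0998] along tool y [-0.0128  0.      0.0121] (array([440.3, 399.4]), array([83.3, 27.7]), -14.3) [0.1767 0.1838 0.1856]
```

View pics/w5.png

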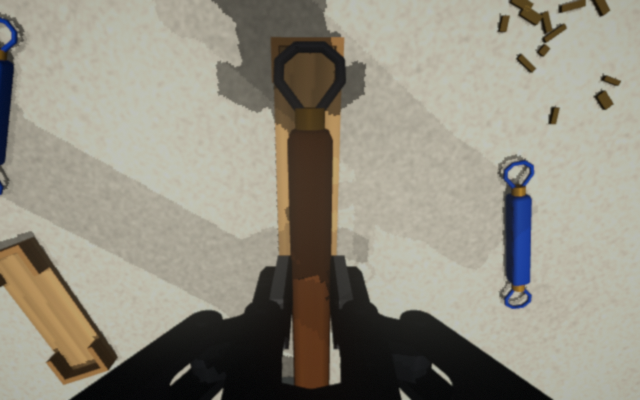

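The long tool's loop (309,77) sits over the long rest, end wall at (307,42); I need a 3 mm shift along -y of the tool.

```bash
python3 -m creep '[{"dx":0,"dy":-0.003,"dz":0.05,"ax":0,"ay":0,"az":0,"jaw":0.005},{"dx":0,"dy":0,"dz":0.05,"ax":0,"ay":0,"az":0,"jaw":0.005},{"dx":0,"dy":0,"dz":0.035,"ax":0,"ay":0,"az":0,"jaw":0.005},{"dx":0,"dy":0,"dz":0.013,"ax":0,"ay":0,"az":0,"jaw":0.005},{"dx":0,"dy":0,"dz":0.006,"ax":0,"ay":0,"az":0,"jaw":0.005}]' >/dev/null
python3 -m creep '[{"dx":0,"dy":0,"dz":0.004,"ax":0,"ay":0,"az":0,"jaw":0.005},{"dx":0,"dy":0,"dz":0.002,"ax":0,"ay":0,"az":0,"jaw":0.005},{"dx":0,"dy":0,"dz":0,"ax":0,"ay":0,"az":0,"jaw":0.005}]'|grep -E "posi|wrist"
python3 -m creep '[{"dx":0,"dy":0,"dz":0.0015,"ax":0,"ay":0,"az":0,"jaw":0.005},{"dx":0,"dy":0,"dz":0,"ax":0,"ay":0,"az":0,"jaw":0.005}]' |grep -E "posi|wrist"
```

```text
position: [0.4982, 0.3809, 0.0182]
wrist_force: [-0.7, -0.2, -0.5]
position: [0.4975, 0.3806, 0.0159]
wrist_force: [0.2, -0.6, -0.8]
```

```bash
python3 -m creep '[{"dx":0,"dy":0,"dz":0.002,"ax":0,"ay":0,"az":0,"jaw":0.005},{"dx":0,"dy":0,"dz":0,"ax":0,"ay":0,"az":0,"jaw":0.005}]' |grep -E "posi|wrist"
python3 -m creep '[{"dx":0,"dy":0,"dz":0.001,"ax":0,"ay":0,"az":0,"jaw":0.005},{"dx":0,"dy":0,"dz":0,"ax":0,"ay":0,"az":0,"jaw":0.005}]' |grep -E "posi|wrist"
```

```text
position: [0.4974, 0.3805, 0.0133]
wrist_force: [-0.4, -0.2, 0.5]
position: [0.4975, 0.3805, 0.0133]
wrist_force: [-1.6, -1.3, 6.6]
```

```bash
python3 -m creep '[{"dx":0,"dy":0,"dz":0,"ax":0,"ay":0,"az":0,"jaw":0.03},{"dx":0,"dy":0,"dz":0,"ax":0,"ay":0,"az":0,"jaw":0.045},{"dx":0,"dy":0,"dz":0,"ax":0,"ay":0,"az":0,"jaw":0.045},{"dx":0,"dy":0,"dz":-0.02,"ax":0,"ay":0,"az":0,"jaw":0.045},{"dx":0,"dy":0,"dz":-0.04,"ax":0,"ay":0,"az":0,"jaw":0.06}]' |tail -2
python3 -m creep '[{"dx":0,"dy":0,"dz":-0.04,"ax":0,"ay":0,"az":-0.1235,"jaw":0.07},{"dx":0,"dy":0,"dz":-0.05,"ax":0,"ay":0,"az":-0.1235,"jaw":0.07},{"dx":0,"dy":0,"dz":-0.05,"ax":0,"ay":0,"az":-0.1235,"jaw":0.07},{"dx":0,"dy":0,"dz":0,"ax":0,"ay":0,"az":-0.1235,"jaw":0.07},{"dx":0.0068,"dy":-0.0457,"dz":0,"ax":0,"ay":0,"az":0,"jaw":0.07}]' >/dev/null
python3 -m creep '[{"dx":0.0068,"dy":-0.0457,"dz":0,"ax":0,"ay":0,"az":0,"jaw":0.07},{"dx":0.0068,"dy":-0.0457,"dz":0,"ax":0,"ay":0,"az":0,"jaw":0.07},{"dx":0.0068,"dy":-0.0457,"dz":0,"ax":0,"ay":0,"az":0,"jaw":0.07},{"dx":0.0068,"dy":-0.0457,"dz":0,"ax":0,"ay":0,"az":0,"jaw":0.07},{"dx":0.0068,"dy":-0.0457,"dz":0,"ax":0,"ay":0,"az":0,"jaw":0.07}]' >/dev/null
python3 -m creep '[{"dx":0.0068,"dy":-0.0457,"dz":0,"ax":0,"ay":0,"az":0,"jaw":0.07},{"dx":0.0068,"dy":-0.0457,"dz":0,"ax":0,"ay":0,"az":0,"jaw":0.07},{"dx":0.0068,"dy":-0.0457,"dz":0,"ax":0,"ay":0,"az":0,"jaw":0.07},{"dx":0.0068,"dy":-0.0457,"dz":0,"ax":0,"ay":0,"az":0,"jaw":0.07},{"dx":0,"dy":0,"dz":0,"ax":0,"ay":0,"az":0,"jaw":0.07}]' >/dev/null
python3 -m creep '[{"dx":0,"dy":0,"dz":0,"ax":0,"ay":0,"az":0,"jaw":0.07}]' |head -2
python3 - <<'E'
from h import *
go(.536,-.080,.0065,193.3)
s,p,d,C=wrist("w6")
hsv=cv2.cvtColor(p,cv2.COLOR_RGB2HSV); v,u=np.mgrid[:400,:640]
m=(hsv[...,1]>95)&(hsv[...,0]<25)&(abs(u-312)<35)&(v<300)
m=cv2.morphologyEx(m.astype(np.uint8),cv2.MORPH_OPEN,np.ones((3,3)))
P=onplane("wrist",np.argwhere(m)[:,::-1],.016,s); print(m.sum(),rect(P[:,:2]))
E
```

```text
opening: 0.0585
finger_force: 0.0
clock: 14.35
position: [0.5355, -0.0814, 0.212]
t 14.35 pos [ 0.5355 -0.0814  0.212 ] heading 193.06 d now-axes [-0.0008  0.0012  0.2055] d target-axes [-0.0008  0.0013  0.2055] turn rad [ 0.0004 -0.0001 -0.0042] j7 111.2 open 0.0697
1030 (array([535.5, -81.8]), array([71.1, 15.9]), 13.4)
```

View pics/w6.png

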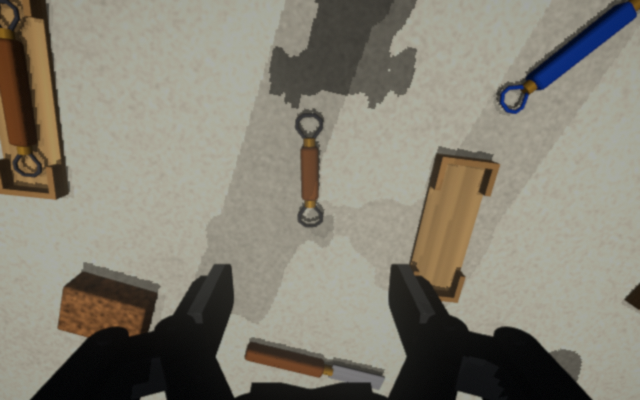

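Short tool at (310,168) is centred under the gripper; its rest is at (455,225); the middle tool is in its rest at upper left.

```bash
python3 -m creep '[{"dx":0,"dy":0,"dz":0.05,"ax":0,"ay":0,"az":0,"jaw":0.07},{"dx":0,"dy":0,"dz":0.05,"ax":0,"ay":0,"az":0,"jaw":0.07},{"dx":0,"dy":0,"dz":0.05,"ax":0,"ay":0,"az":0,"jaw":0.07},{"dx":0,"dy":0,"dz":0.035,"ax":0,"ay":0,"az":0,"jaw":0.07},{"dx":0,"dy":0,"dz":0.012,"ax":0,"ay":0,"az":0,"jaw":0.07}]' >/dev/null
python3 -m creep '[{"dx":0,"dy":0,"dz":0.006,"ax":0,"ay":0,"az":0,"jaw":0.07},{"dx":0,"dy":0,"dz":0.0025,"ax":0,"ay":0,"az":0,"jaw":0.07},{"dx":0,"dy":0,"dz":0,"ax":0,"ay":0,"az":0,"jaw":0.07}]'|grep -E "posi|wrist"
python3 -m creep '[{"dx":0,"dy":0,"dz":0,"ax":0,"ay":0,"az":0,"jaw":0.03},{"dx":0,"dy":0,"dz":0,"ax":0,"ay":0,"az":0,"jaw":0.02},{"dx":0,"dy":0,"dz":0,"ax":0,"ay":0,"az":0,"jaw":0.005},{"dx":0,"dy":0,"dz":0,"ax":0,"ay":0,"az":0,"jaw":0.005},{"dx":0,"dy":0,"dz":0,"ax":0,"ay":0,"az":0,"jaw":0.005}]' 40
```

```text
position: [0.5373, -0.0799, 0.0082]
wrist_force: [0.2, -0.7, 0.1]
clock: 15.7
position: [0.5364, -0.0802, 0.0074]
ee_rot: [[-0.973, -0.229, 0.001], [-0.229, 0.973, 0.0], [-0.001, -0.0, -1.0]]
wrist_force: [-0.7, -0.6, 5.6]
opening: 0.0166
finger_force: 40.1
```

```bash
python3 -m creep '[{"dx":0,"dy":0,"dz":-0.03,"ax":0,"ay":0,"az":0,"jaw":0.005},{"dx":0,"dy":0,"dz":-0.05,"ax":0,"ay":0,"az":0.0645,"jaw":0.005},{"dx":0,"dy":0,"dz":-0.05,"ax":0,"ay":0,"az":0.0645,"jaw":0.005},{"dx":0,"dy":0,"dz":-0.04,"ax":0,"ay":0,"az":0,"jaw":0.005},{"dx":-0.0117,"dy":0.0388,"dz":0,"ax":0,"ay":0,"az":0,"jaw":0.005}]'|tail -2
python3 -m creep '[{"dx":-0.0117,"dy":0.0388,"dz":0,"ax":0,"ay":0,"az":0,"jaw":0.005},{"dx":-0.0117,"dy":0.0388,"dz":0,"ax":0,"ay":0,"az":0,"jaw":0.005},{"dx":-0.0117,"dy":0.0388,"dz":0,"ax":0,"ay":0,"az":0,"jaw":0.005},{"dx":0,"dy":0,"dz":0,"ax":0,"ay":0,"az":0,"jaw":0.005},{"dx":0,"dy":0,"dz":0,"ax":0,"ay":0,"az":0,"jaw":0.005}]' |tail -2
python3 - <<'E'
from h import *
go(.567,.079,.0135,185.9); over("w7",185.9,.175,(255,0,370,250))
E
```

```text
opening: 0.0165
finger_force: 39.5
opening: 0.0164
finger_force: 39.5
t 16.7 pos [0.5661 0.0801 0.176 ] heading 186.01 d now-axes [-0.001  -0.0011  0.1625] d target-axes [-0.0008 -0.0012  0.1625] turn rad [-0.0006 -0.0012  0.002 ] j7 88.6 open 0.0164
rest 7352 along tool x [-0.0644  0.145 ] along tool y [-0.0299 -0.0007  0.037 ] (array([527.8,  76.5]), array([222.5,  66.6]), 2.3) [0.0035 0.0049 0.0192]
tool 3192 along tool x [0.0182 0.06  ] along tool y [-0.0123  0.001   0.0138] (array([527.7,  76.7]), array([43.5, 27.5]), 4.8) [0.1764 0.179  0.1856]
```

View pics/w7.png

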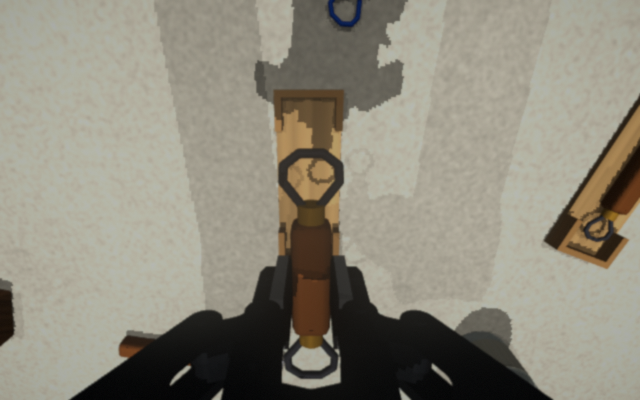

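The short tool's loop (312,175) is over the short rest, end wall at (309,95); the blue loop at the top spoiled the rest extents, so I'll crop it out.

```bash
python3 -c "
from h import *
over('w8',185.9,.175,(255,80,362,250))"
```

```text
rest 6967 along tool x [-0.0645  0.0807] along tool y [-0.0282  0.0002  0.0288] (array([561.7,  78.1]), array([152.4,  58. ]), 5.9) [0.0035 0.0048 0.0193]
tool 3178 along tool x [0.0182 0.06  ] along tool y [-0.0121  0.0007  0.0139] (array([527.8,  75. ]), array([43.6, 27.4]), 4.7) [0.1766 0.1792 0.1859]
```

```bash
python3 -m creep '[{"dx":0,"dy":0,"dz":0.05,"ax":0,"ay":0,"az":0,"jaw":0.005},{"dx":0,"dy":0,"dz":0.05,"ax":0,"ay":0,"az":0,"jaw":0.005},{"dx":0,"dy":0,"dz":0.035,"ax":0,"ay":0,"az":0,"jaw":0.005},{"dx":0,"dy":0,"dz":0.013,"ax":0,"ay":0,"az":0,"jaw":0.005},{"dx":0,"dy":0,"dz":0.006,"ax":0,"ay":0,"az":0,"jaw":0.005}]' >/dev/null
python3 -m creep '[{"dx":0,"dy":0,"dz":0.004,"ax":0,"ay":0,"az":0,"jaw":0.005},{"dx":0,"dy":0,"dz":0.0025,"ax":0,"ay":0,"az":0,"jaw":0.005},{"dx":0,"dy":0,"dz":0,"ax":0,"ay":0,"az":0,"jaw":0.005}]'|grep -E "posi|wrist"
python3 -m creep '[{"dx":0,"dy":0,"dz":0.002,"ax":0,"ay":0,"az":0,"jaw":0.005},{"dx":0,"dy":0,"dz":0,"ax":0,"ay":0,"az":0,"jaw":0.005}]' |grep -E "posi|wrist"
```

```text
position: [0.5676, 0.0792, 0.0175]
wrist_force: [0.0, -0.1, 0.1]
position: [0.5668, 0.0792, 0.0147]
wrist_force: [0.3, -0.2, 0.2]
```

```bash
python3 -m creep '[{"dx":0,"dy":0,"dz":0.0015,"ax":0,"ay":0,"az":0,"jaw":0.005},{"dx":0,"dy":0,"dz":0,"ax":0,"ay":0,"az":0,"jaw":0.005}]' |grep -E "posi|wrist"
```

```text
position: [0.5669, 0.0792, 0.0134]
wrist_force: [-0.8, 0.1, 5.1]
```

```bash
python3 -m creep '[{"dx":0,"dy":0,"dz":0,"ax":0,"ay":0,"az":0,"jaw":0.03},{"dx":0,"dy":0,"dz":0,"ax":0,"ay":0,"az":0,"jaw":0.045},{"dx":0,"dy":0,"dz":0,"ax":0,"ay":0,"az":0,"jaw":0.045},{"dx":0,"dy":0,"dz":-0.02,"ax":0,"ay":0,"az":0,"jaw":0.045},{"dx":0,"dy":0,"dz":-0.04,"ax":0,"ay":0,"az":0,"jaw":0.06}]' >/dev/null
python3 -m creep '[{"dx":0,"dy":0,"dz":-0.05,"ax":0,"ay":0,"az":0,"jaw":0.07},{"dx":0,"dy":0,"dz":-0.05,"ax":0,"ay":0,"az":0,"jaw":0.07},{"dx":0,"dy":0,"dz":-0.05,"ax":0,"ay":0,"az":0,"jaw":0.07},{"dx":0.04,"dy":-0.03,"dz":0,"ax":0,"ay":0,"az":0,"jaw":0.07},{"dx":0.04,"dy":-0.03,"dz":0,"ax":0,"ay":0,"az":0,"jaw":0.07}]' >/dev/null
python3 -m creep '[{"dx":0.02,"dy":-0.045,"dz":0,"ax":0,"ay":0,"az":0,"jaw":0.07},{"dx":0,"dy":-0.045,"dz":0,"ax":0,"ay":0,"az":0,"jaw":0.07},{"dx":0,"dy":0,"dz":0,"ax":0,"ay":0,"az":0,"jaw":0.07},{"dx":0,"dy":0,"dz":0,"ax":0,"ay":0,"az":0,"jaw":0.07},{"dx":0,"dy":0,"dz":0,"ax":0,"ay":0,"az":0,"jaw":0.07}]' 
python3 - <<'E'
from h import *
p,d=viewer.read_camera("top"); c=p[70:250,170:530,::-1]
cv2.imwrite("pics/end.png",cv2.resize(c,None,fx=2.2,fy=2.2,interpolation=cv2.INTER_CUBIC))
C=cloud("top",d); hsv=cv2.cvtColor(p,cv2.COLOR_RGB2HSV)
for k,x,y in (("mid",.5248,-.371),("long",.498,.3795),("short",.569,.077)):
    m=(np.hypot(C[...,0]-x,C[...,1]-y)<.02)&(d>0); print(k,np.percentile(C[m][:,2],[5,50,90,97]).round(4))
E
```

```text
clock: 19.5
position: [0.4824, -0.0792, 0.2224]
ee_rot: [[-0.995, -0.103, -0.0], [-0.103, 0.995, 0.0], [0.0, 0.001, -1.0]]
wrist_force: [-0.0, -0.7, 0.9]
opening: 0.0705
finger_force: 0.0Traceback (most recent call last):
  File "<stdin>", line 6, in <module>
    return _quantile_unchecked(
        a, q, axis, out, overwrite_input, method, keepdims, weights)
    return _ureduce(a,
                    func=_quantile_ureduce_func,
    ...<5 lines>...
                    overwrite_input=overwrite_input,
                    method=method)
    r = func(a, **kwargs)
    result = _quantile(arr,
                       quantiles=q,
    ...<2 lines>...
                       out=out,
                       weights=wgt)
    slices_having_nans = np.isnan(arr[-1, ...])
                                  ~~~^^^^^^^^^
IndexError: index -1 is out of bounds for axis 0 with size 0
```

View pics/end.png

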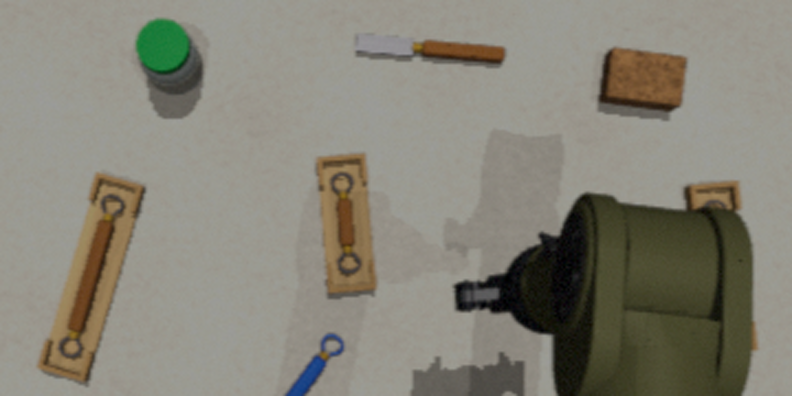

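The long tool sits in its rest at (90,275), the short one at (345,225), bystanders unmoved; the elbow hides the middle rest. I'll check that and the heights in the scene camera.

```bash
python3 - <<'E'
from h import *
p,d=viewer.read_camera("scene"); C=cloud("scene",d); hsv=cv2.cvtColor(p,cv2.COLOR_RGB2HSV)
cv2.imwrite("pics/end2.png",cv2.resize(p[130:340,160:420,::-1],None,fx=2.7,fy=2.7,interpolation=cv2.INTER_CUBIC))
for k,x,y,a,L in (("mid",.5248,-.37,7,.16),("long",.498,.3805,-15,.2),("short",.568,.078,5.8,.12)):
    X=np.array([np.cos(np.radians(a)),np.sin(np.radians(a))]); e=C[...,:2]-[x,y]; al=e@X; ac=e@np.array([-X[1],X[0]])
    for lo,hi in ((-L/2+.035,-.015),(-.015,.015),(.015,L/2-.035)):
        m=(d>0)&(al>lo)&(al<hi)&(abs(ac)<.02); q=C[m][:,2]; print(k,m.sum(),np.percentile(q,[10,85,95]).round(4) if m.sum() else "", "across of high", ac[m][q>.017].mean().round(4) if (q>.017).any() else None)
E
```

```text
mid 154 [0.0054 0.0234 0.0246] across of high -0.0003
mid 165 [0.005  0.0239 0.0247] across of high -0.0006
mid 177 [0.005  0.0238 0.0246] across of high -0.0004
long 85 [0.0052 0.0238 0.0255] across of high -0.0034
long 49 [0.0054 0.0238 0.026 ] across of high -0.0043
long 92 [0.0051 0.0233 0.0241] across of high -0.0022
short 30 [0.0048 0.0242 0.0249] across of high -0.0016
short 90 [0.0053 0.0233 0.0251] across of high -0.0021
short 30 [0.0058 0.0238 0.0246] across of high -0.0023
```

View pics/end2.png

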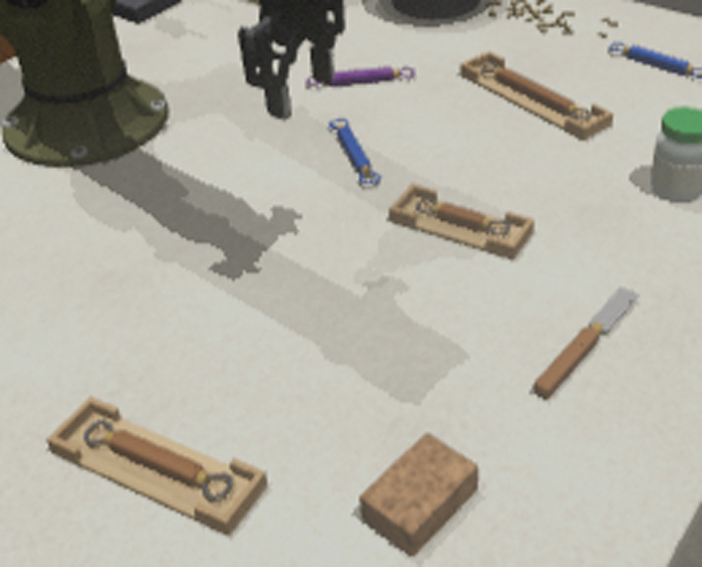

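All three tools lie flat in their rests (handle tops at 24 mm, level along each handle), and the robot is clear.

```bash
python3 -c "
from plant import order
print(order.hand_in())"
```

```text
the job is handed in; nothing more can be done
None
```

The short, middle and long loop tools each lie flat inside their matching rests, the spatula, jar and cork block look unmoved, and I handed the job in at about 20 s on the robot's clock; no verdict came back.

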